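Fit the tower deck to the city model and swing the lamp over it

ROBOT

A 6-joint arm with a two-finger parallel gripper is mounted at the origin on the work surface. World frame = base frame: x ahead of the robot, y to its left, z up, the work surface at z = 0. Lengths are in m, angles in degrees, forces in N, time in s.
With the tool pointing down it reaches from about 0.375 to 0.9 m from the base axis. Payload 3.1 kg.
Tool frame: the origin (TCP) lies midway between the tips of the shut fingers; the grasp point (between the pads) lies 19 mm behind it; z points along the fingers, y is the direction in which the jaws open and shut (so a half turn about z gives the same grasp; the last joint's range is limited). The gripper opens to 85 mm and grips with 20 to 120 N. Pads are 22 mm wide; open, the fingers measure 114 mm over their backs; the gripper's body (76 mm by 85 mm) begins 54 mm behind the grasp point. The pads swing forward as they close: fully open they stand 13 mm farther back than shut.
Start: joints at [57.095, 30.224, 82.088, -0, 67.689, -10.227], TCP at [0.241, 0.577, 0.231] pointing down, gripper open.
Joint ranges: [-176.69, 176.69], [-43.24, 126.21], [12.49, 139.97], [-82, 262], [0, 151.66], [-163.58, 163.58]. Speed limits (degrees/s): [159.86, 159.86, 180, 180, 180, 180].

INTERFACE

Orientations are given as a 3x3 rotation matrix whose columns are the frame's x, y, z axes.
In Python, from cell import arm gives the robot as it stands.
- The arm moves only by the tool servo_tool, never from a script. Its argument "moves" is a list of rows, each a list of 6 numbers: the shift along the world's x, y, z in cm, then the turn, a rotation vector about the world's x, y, z in degrees. A call has 1 to 8 rows; each row is the pose to reach, as a shift and turn from the pose commanded when the call began; what a row does not reach only later rows make up. A row lasts 1/12 s, in which the tool goes at most 41.7 mm and 7.16 degrees, less where a joint would pass 70% of its speed; a pose out of reach is approached as far as the arm can. A call with a gripper value outside its range is refused whole. "hand" is the opening, from -1 (shut) to 1 (fully open), set as the call begins (left out, the last holds). The fingers move at their own pace and stop on an object; the grip force is fixed at half the most. Time passes only in rows, so rows that repeat a pose let the fingers close. It gives the time, the measured TCP pose, the force and the opening at its end, in the units of the state.
- arm.state(): the state, without advancing time (a new reading comes with each control period).
- arm.capture(name): name is "scene" or "top" or "wrist"; returns the picture (384x512x3 uint8, red, green, blue); there is no depth.
- arm.camera_info(name): a dict with "fx", "fy", "cx", "cy" (pixels), "k1" (the pictures are not rectified: a ray, as slopes to the right and down, at radius r is drawn at 1 + k1 r^2 times it, then the intrinsics apply), "cam_to_world" (4x4, takes a point from camera to world coordinates); the wrist camera has in their place "tool_from_camera" (4x4, takes a point from camera to tool coordinates, whose origin is the TCP and whose axes are the flange's). Camera axes: x right, y up, looking along -z (the intrinsics and any distortion apply to the point x, -y, -z); pixel columns grow to the right and rows downward; lengths in m; the calibration is good to about 2 mm. A picture is of the moment at which its call begins: read the wrist's pose just before it. camera_info takes no time and is no camera call.
- arm.job_done(): hands the job in, once; it reports no verdict.
The state is a dict: "time": time; "joint_pos": joint angles; "dq": joint speeds; "joint_efforts": joint torques, N m; "tool_pos": TCP position; "tool_rot": TCP orientation; "contact_force": force on the tool from outside, world axes, zero at the start; "torque": the same for the moment, N m; "finger_gap": finger opening in m.
Only numpy, scipy, OpenCV 4.12 (cv2) and the standard library are available. Lean on these libraries where they do the work, as an engineer would, in place of code of your own. Each camera call takes 0.05 s, during which the arm holds its last target. There are 200 camera calls.

TASK

Fit the missing deck of the city model: take the loose white deck with the tower block, turn it so that its three holes match the three bare standoffs, and lower it, without dropping it, over their studs until it rests flat on all three and is let go. Then swing the black swan-neck lamp in so that its head hangs right above the tower. Leave the park deck with the trees, the tablet and the router where they are.

Things in the scene. Friction and masses are not known exactly. Their poses are not given: they have to be found in the camera images.
- tower (a point): Centre, half-way up, of the white flat-roofed tower block (grey window bands) standing on the middle of the loose tower deck: pick the deck up here. Tower 44 mm (x) x 36 mm (y), 64 mm high above the plate, a 6 mm grey box on its roof. This point is 38 mm above the plate's underside. Axes as deck. The strips straight out from all four walls are free for fingers.
- deck: The tower deck, one loose rigid piece of about 0.3 kg lying flat: white plate 160 (x) x 116 (y) x 6 mm, origin at the middle of its underside, z up, x from its two-hole end to its one-hole end. Besides the tower it carries four small fixed clear houses, 26 x 22 mm, up to 39 mm high above the plate, at (x, y) = (-38, 40), (-38, -40), (42, 40), (42, -40) mm.
- hole0 (a point): Centre of a 12 mm through hole of the tower deck, at the plate's underside, at (-66, 42) mm in deck axes. It belongs on post0.
- hole1 (a point): Centre of a 12 mm through hole of the tower deck, at the plate's underside, at (-66, -42) mm in deck axes. It belongs on post1.
- hole2 (a point): Centre of the single 12 mm through hole at the deck's other end, at the plate's underside, at (66, 0) mm in deck axes. It belongs on post2.
- post0 (a point): Middle of the flat top of a bare steel standoff (20 mm thick) of the model's free bay, where the deck's underside comes to rest, 66 mm above the table. From it a dark 8 mm locating stud stands up 16 mm: 8 mm straight, then 8 mm tapering to a 3 mm tip. The three standoffs form the same triangle as the deck's holes: the deck goes on one way round only. Axes are the model's.
- post1 (a point): The same for the second standoff, 84 mm from post0 (on its -y side in model axes).
- post2 (a point): The same for the single standoff, 132 mm along model x from the mid-point of post0 and post1.
- model: The model's fixed white base board, 20 mm high, turned a little on the table; origin at table height under the middle of the free bay. Board: x -100 to 160, y -75 to 360 mm. Posts at (-66, 42), (-66, -42), (66, 0). Beside the bay, from y 75 mm, is a fitted deck (top at 72 mm) with houses and trees up to 132 mm above the table; the lamp stands on it at (30, 185).
- lamp (a joint): Swivel of the black rigid swan-neck lamp about its vertical axis. 0 to 1.9 rad: 0 = swung clear of the bay, growing counter-clockwise from above as the arm swings in over the bay; at about 1.41 the head is over the bay's middle. It starts at 0 to 0.4, turns with about 1 N at the arm and stays where it is left.
- lamp_pivot (a point): Point on the lamp's vertical swivel axis at the height of its level arm (252 mm above the table); the upright 10 mm tube stands below it.
- lamp_arm (a point): Point in the middle of the tube of the lamp's level arm, 110 mm out from the swivel axis, 252 mm above the table. The tube is round, 10 mm thick, and level from 30 to 159 mm out. x points outward along the arm, z up.
- lamp_head (a point): Point in the lamp's head, a vertical black cylinder 26 mm thick, 42 mm high, hanging from the end of the arm, 187 mm out from the swivel axis; its underside is 180 mm above the table (the tower's roof is at 136 mm, its roof box at 142 mm, when the deck is fitted).
- park (a point): Middle of the loose park deck, half-way up its plate: a white plate 160 x 116 x 6 mm with clear fir trees up to 65 mm above the table, four corner holes and no tower. It lies beside the tower deck, nearer to or farther from the robot. To be left alone.
- tablet: Black tablet 165 x 245 x 8 mm lying on the table, origin under its middle. To be left alone.
- router: White network router 90 x 130 x 24 mm with two upright aerials 154 mm high, origin under its middle. To be left alone.
There are look-alikes about, which are no part of the job. What is shaped like the deck but brown or green is not meant.

How it is judged:
By the outcome, as a careful person would: the job done as asked, in the order asked, and still so for the second after the job is handed in, with the robot touching nothing.
It also fails if it takes over 69 s, if anything falls off the work surface, if the arm or the gripper's body presses on something with over 40 N, if the wrist force passes 120 N, or if a joint passes its speed limit or range.

## Working session

There is one attempt and no reset: what is moved stays moved. The work goes in short steps, Python scripts to look and compute and a tool call to move; the robot and the scene stay as the last step left them, time stands still between calls to the robot, and variables do not carry over. Pictures are saved under pics/ and viewed, about 8 in all and at most 12, crops included, and the job is handed in when it is done.

Besides the shell and the picture viewer there is one more tool, called after "Emit:" by a JSON object that holds its "fn" and its "kwargs". servo_tool: Moves the arm, as the interface text tells. Its arguments: {"type":"object","properties":{"moves":{"type":"array"},"hand":{"type":"number"}},"required":["moves"]}

```bash
ls; mkdir -p pics
python3 - <<'E'
from cell import arm
import cv2,numpy as np
np.set_printoptions(precision=4,suppress=True)
for n in ("scene","top"):
    im=arm.capture(n); cv2.imwrite(f"pics/{n}0.png",im[:,:,::-1])
    cv2.imwrite(f"pics/{n}0b.png",cv2.resize(im[:,:,::-1],(800,600),interpolation=cv2.INTER_CUBIC))
for n in ("scene","top","wrist"): print(n,arm.camera_info(n))
print(arm.state())
E
```

```text
pics
scene {'fx': 378.78734209822767, 'fy': 378.78734209822767, 'cx': 254.269573408243, 'cy': 192.80758175151925, 'k1': -0.08269324558740385, 'cam_to_world': array([[ 0.3768, -0.6175,  0.6905,  1.3733],
       [ 0.9262,  0.264 , -0.2694, -0.553 ],
       [-0.016 ,  0.741 ,  0.6713,  1.0844],
       [ 0.    ,  0.    ,  0.    ,  1.    ]])}
top {'fx': 397.4151125763896, 'fy': 397.4151125763896, 'cx': 250.97424176331077, 'cy': 191.62516295793307, 'k1': 0.00499551924569586, 'cam_to_world': array([[ 0.0095,  0.9984, -0.0552,  0.3711],
       [-0.9999,  0.0088, -0.0121, -0.2032],
       [-0.0116,  0.0553,  0.9984,  1.3852],
       [ 0.    ,  0.    ,  0.    ,  1.    ]])}
wrist {'fx': 294.38801857924744, 'fy': 294.38801857924744, 'cx': 258.4259723179948, 'cy': 195.05011613658414, 'k1': -0.07024665441755164, 'tool_from_camera': array([[-0.001 ,  0.966 ,  0.2584,  0.065 ],
       [ 1.    ,  0.0008,  0.0008, -0.0001],
       [ 0.0006,  0.2584, -0.966 , -0.142 ],
       [ 0.    ,  0.    ,  0.    ,  1.    ]])}
{'time': 0.1, 'joint_pos': array([ 57.0958,  30.2742,  82.1517,   0.0028,  67.6903, -10.2279]), 'dq': array([-0.0771, -0.0399, -0.225 , -0.0376, -0.0433,  0.0529]), 'joint_efforts': array([ -0.0006, -44.3306, -17.8587,  -0.0003,   0.0039,  -0.    ]), 'tool_pos': array([0.2405, 0.5761, 0.2304]), 'tool_rot': array([[-0.9227,  0.3855, -0.0011],
       [ 0.3855,  0.9227, -0.0017],
       [ 0.0004, -0.002 , -1.    ]]), 'contact_force': array([ 1.4377,  0.1617, -0.2774]), 'torque': array([ 0.0024,  0.0134, -0.0113]), 'finger_gap': 0.08539475647008761}
```

View pics/top0b.png

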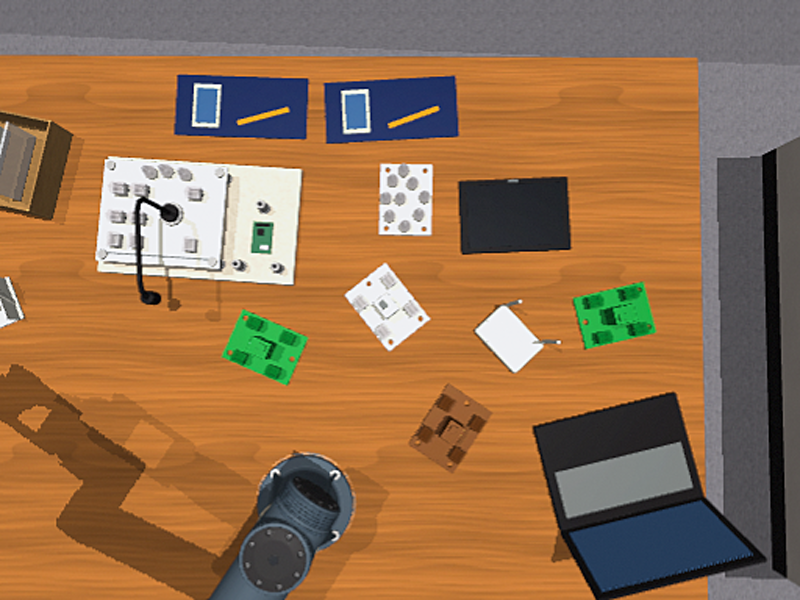

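View pics/scene0b.png

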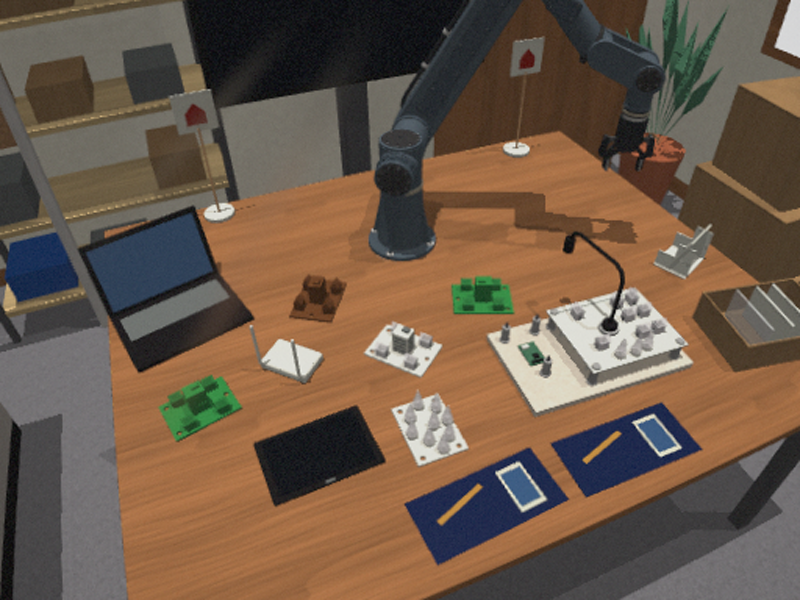

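The top view (800 px scale) shows the white tower deck at (387,307), the posts at (238,265), (277,267) and (263,207), the lamp base at (170,213) and its head at (150,297). The park deck is at (406,200). Next I'll measure these from the top picture.

```bash
cat > h.py <<'E'
import numpy as np,cv2
from cell import arm
np.set_printoptions(precision=4,suppress=True)
def K(i): return np.array([[i['fx'],0,i['cx']],[0,i['fy'],i['cy']],[0,0,1.]]),np.array([i['k1'],0,0,0,0.])
def pose(n,st=None):
    i=arm.camera_info(n)
    if n!='wrist': return i,np.array(i['cam_to_world'])
    st=st or arm.state(); T=np.eye(4);T[:3,:3]=st['tool_rot'];T[:3,3]=st['tool_pos']
    return i,T@i['tool_from_camera']
# note: model distortion d=(1+k1 r^2) with r undistorted slope, same as OpenCV
def ray(n,px,P=None):
    i,T=P or pose(n); k,d=K(i)
    u=cv2.undistortPoints(np.array(px,float).reshape(-1,1,2),k,d).reshape(-1,2)
    return T[:3,3],np.c_[u[:,0],-u[:,1],-np.ones(len(u))]@T[:3,:3].T
def onplane(n,px,z,P=None):
    o,r=ray(n,px,P); return o+r*((z-o[2])/r[:,2:])
def proj(n,pts,P=None):
    i,T=P or pose(n); k,d=K(i); p=(np.atleast_2d(pts)-T[:3,3])@T[:3,:3]*[1,-1,-1]
    return cv2.projectPoints(p,np.zeros(3),np.zeros(3),k,d)[0].reshape(-1,2)
E
python3 - <<'E'
from h import *
im=cv2.imread('pics/top0.png')
s=.64
print('deck c',onplane('top',[[387*s,307*s]],.006))
posts=np.array([[238,265],[277,267],[263,207]])*s
print('posts',onplane('top',posts,.074))
print('park',onplane('top',[[406*s,200*s]],.003),'lampbase',onplane('top',[[170*s,213*s]],.08),'head',onplane('top',[[150*s,297*s]],.2))
b=cv2.resize(im[160:230,210:290],(800,700),interpolation=cv2.INTER_CUBIC)
a=cv2.resize(im[95:185,50:200],(800,480),interpolation=cv2.INTER_CUBIC)
b=cv2.resize(b,(457,400));cv2.imwrite('pics/c1.png',b)
hsv=cv2.cvtColor(im,cv2.COLOR_BGR2HSV)
m=((hsv[...,1]<60)&(hsv[...,2]>120)).astype(np.uint8)
n,l,st,c=cv2.connectedComponentsWithStats(m)
k=l[int(307*s),int(387*s)]
for j in range(1,n):
    if st[j,4]>300: print(j,j==k,st[j],c[j])
E
```

```text
deck c [[ 0.4304 -0.1751  0.006 ]]
posts [[0.5141 0.1413 0.074 ]
 [0.5105 0.0582 0.074 ]
 [0.639  0.0907 0.074 ]]
park [[ 0.6717 -0.2154  0.003 ]] lampbase [[0.6234 0.2874 0.08  ]] head [[0.4372 0.2761 0.2   ]]
434 False [   0   19  346   17 2604] [121.3126  30.3998]
720 False [ 447   37   65  292 6169] [468.7829 125.4881]
743 False [  61  100  133   82 8391] [127.2213 139.8715]
745 False [ 242  105   35   46 1500] [259.214  127.2687]
748 True [ 221  169   54   56 1524] [247.2126 195.9409]
751 False [304 195  45  44 998] [325.4208 216.0872]
753 False [ 356  283   87   48 2433] [399.0082 306.573 ]
776 False [453 367  59  17 794] [480.2091 376.6511]
```

View pics/c1.png

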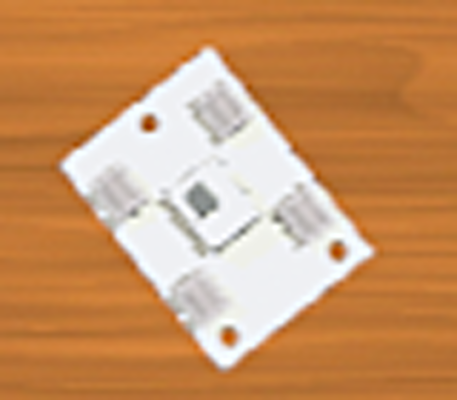

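```bash
cat >> h.py <<'E'
HOL=np.array([[-66,42],[-66,-42],[66,0.]])/1e3
def fit2(world,loc=HOL):
    a=loc-loc.mean(0);w=np.asarray(world)[:,:2];b=w-w.mean(0)
    th=np.arctan2((a[:,0]*b[:,1]-a[:,1]*b[:,0]).sum(),(a*b).sum())
    R=np.array([[np.cos(th),-np.sin(th)],[np.sin(th),np.cos(th)]])
    t=w.mean(0)-R@loc.mean(0); return t,np.degrees(th),(w-(loc@R.T+t))*1e3
E
python3 - <<'E'
from h import *
h=np.array([[229,336],[337,250],[148,123]])/5.7125+[210,160]
print(*fit2(onplane('top',h,.006)))
posts=np.array([[238,265],[277,267],[263,207]])*.64
print(*fit2(onplane('top',posts,.074)))
E
```

```text
[ 0.4308 -0.1752] 39.00160171508622 [[ 0.029  -0.1335]
 [-0.112   0.0752]
 [ 0.0831  0.0584]]
[0.5765 0.0953] -3.713630111818642 [[ 0.7339 -0.1392]
 [ 2.5968  0.5025]
 [-3.3307 -0.3633]]
```

Emit:
{"fn": "servo_tool", "kwargs": {"moves": [[5.9,-29.7,5.9,0,0,-29],[5.9,-29.7,5.9,0,0,-29],[5.9,-29.7,5.9,0,0,-29],[5.9,-29.7,5.9,0,0,-29],[5.9,-29.7,5.9,0,0,-29],[5.9,-29.7,5.9,0,0,-29],[5.9,-29.7,5.9,0,0,-29],[5.9,-29.7,5.9,0,0,-29]], "hand": 1}}

```text
time: 0.77
tool_pos: [0.2996, 0.276, 0.2907]
tool_rot: [[-0.618, 0.786, -0.0], [0.786, 0.618, -0.002], [-0.001, -0.001, -1.0]]
contact_force: [-0.4, 0.7, 0.5]
finger_gap: 0.0858
```

Emit:
{"fn": "servo_tool", "kwargs": {"moves": [[8.5,-26,0,0,0,0],[8.5,-26,0,0,0,0],[8.5,-26,0,0,0,0],[8.5,-26,0,0,0,0],[8.5,-26,0,0,0,0],[8.5,-26,0,0,0,0],[8.5,-26,0,0,0,0]]}}

```text
time: 1.35
tool_pos: [0.3861, 0.016, 0.2905]
tool_rot: [[-0.618, 0.786, 0.001], [0.786, 0.618, -0.002], [-0.002, 0.0, -1.0]]
contact_force: [0.8, 0.9, -0.1]
finger_gap: 0.0853
```

Emit:
{"fn": "servo_tool", "kwargs": {"moves": [[4.6,-19.5,-4,0,0,0],[4.6,-19.5,-4,0,0,0],[4.6,-19.5,-4,0,0,0],[4.6,-19.5,-4,0,0,0],[4.6,-19.5,-4,0,0,0],[4.6,-19.5,-4,0,0,0],[4.6,-19.5,-4,0,0,0]]}}

```text
time: 1.93
tool_pos: [0.4308, -0.177, 0.2494]
tool_rot: [[-0.617, 0.787, -0.001], [0.787, 0.617, 0.001], [0.002, -0.0, -1.0]]
contact_force: [0.2, 1.1, 0.3]
finger_gap: 0.0855
```

Run:
```python
from h import *
P=pose('wrist'); im=arm.capture('wrist')[:,:,::-1]; cv2.imwrite('pics/w1.png',im)
cv2.imwrite('pics/w1b.png',cv2.resize(im,(800,600),interpolation=cv2.INTER_CUBIC)); np.save('w1.npy',P[1])
R=np.array([[np.cos(np.radians(39)),-np.sin(np.radians(39))],[np.sin(np.radians(39)),np.cos(np.radians(39))]])
w=HOL@R.T+[.4308,-.1752]
print(proj('wrist',np.c_[w,[.006]*3],P)/.64)
```

```text
[[324.7696 211.2045]
 [330.3758 309.1445]
 [483.2806 258.8991]]
```

View pics/w1b.png

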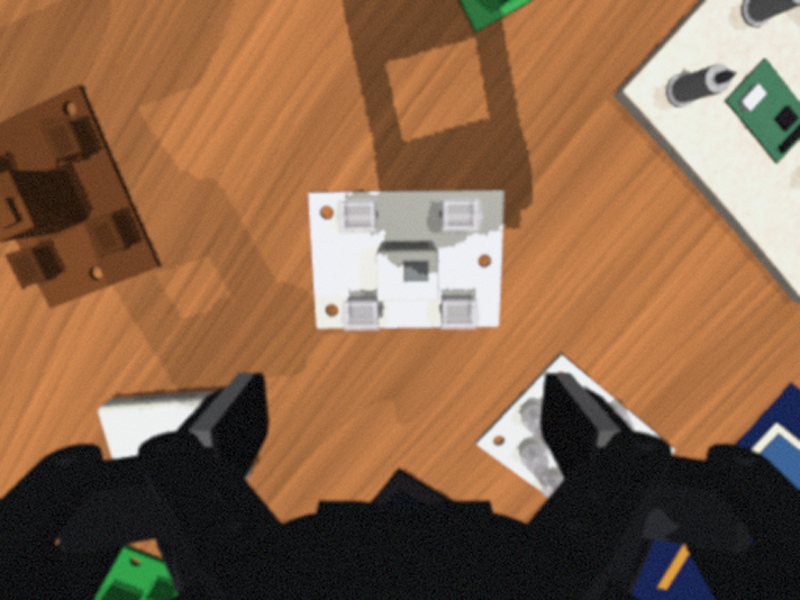

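The wrist view shows the tower deck clearly. Its holes are at about (327,212), (332,310) and (485,261), within 2 px of the prediction. I'll refine them by blob centroid.

```bash
cat >> h.py <<'E'
def holes(im,guess,r=9):
    out=[]
    for g in guess:
        x0,y0=np.round(g).astype(int)-r; c=im[y0:y0+2*r+1,x0:x0+2*r+1].astype(float)
        s=c.max(2)-c.min(2); w=np.clip(s-60,0,60); yy,xx=np.mgrid[:2*r+1,:2*r+1]
        n,l,st,ce=cv2.connectedComponentsWithStats((s>60).astype(np.uint8))
        k=min(range(1,n),key=lambda j:np.hypot(*(ce[j]-r))); w=w*cv2.dilate((l==k).astype(np.uint8),None)
        out.append([x0+(w*xx).sum()/w.sum(),y0+(w*yy).sum()/w.sum()]); print('area',st[k,4])
    return np.array(out)
E
python3 - <<'E'
from h import *
im=cv2.imread('pics/w1.png');P=(arm.camera_info('wrist'),np.load('w1.npy'))
px=holes(im,np.array([[327,212],[332,310],[485,261]])*.64,6);print(px)
print(*fit2(onplane('wrist',px,.0055,P)))
s=arm.state();print(s['tool_pos'],s['joint_pos'])
E
```

```text
area 44
area 30
area 30
[[208.901  135.1471]
 [212.2996 197.71  ]
 [309.4194 166.2398]]
[ 0.4317 -0.1749] 38.69621128560315 [[ 0.1313  0.1135]
 [ 0.2955  0.3377]
 [-0.4268 -0.4512]]
[ 0.4302 -0.1753  0.2496] [-36.0064  16.4702 102.9455   0.025   60.7357 -74.2396]
```

Emit:
{"fn": "servo_tool", "kwargs": {"moves": [[0.1,0,-4,0,0,0.4],[0.1,0,-8,0,0,0.4],[0.1,0,-12,0,0,0.4],[0.1,0,-16,0,0,0.4],[0.1,0,-19,0,0,0.4],[0.1,0,-21.5,0,0,0.4],[0.1,0,-23,0,0,0.4],[0.1,0,-23,0,0,0.4]]}}

```text
time: 2.65
tool_pos: [0.4301, -0.1725, 0.0182]
tool_rot: [[-0.627, 0.779, -0.005], [0.779, 0.627, 0.004], [0.006, -0.002, -1.0]]
contact_force: [-0.5, 0.2, -0.1]
finger_gap: 0.0853
```

Emit:
{"fn": "servo_tool", "kwargs": {"moves": [[0,0,0,0,0,0],[0,0,0,0,0,0],[0,0,0,0,0,0],[0,0,0,0,0,0],[0,0,0,0,0,0],[0,0,0,0,0,0],[0,0,0,0,0,0],[0,0,0,0,0,0]], "hand": -1}}

```text
time: 3.32
tool_pos: [0.4327, -0.1756, 0.0219]
tool_rot: [[-0.626, 0.78, 0.002], [0.78, 0.626, -0.002], [-0.003, 0.001, -1.0]]
contact_force: [0.6, 2.7, 7.3]
finger_gap: 0.0434
```

Emit:
{"fn": "servo_tool", "kwargs": {"moves": [[0,0,0.3,0,0,0],[0,0,0.8,0,0,0],[0,0,1.5,0,0,0],[0,0,2.5,0,0,0],[0,0,4,0,0,0],[0,0,6,0,0,0],[0,0,8,0,0,0],[0,0,10,0,0,0]]}}

```text
time: 3.98
tool_pos: [0.4314, -0.175, 0.1217]
tool_rot: [[-0.625, 0.78, -0.0], [0.78, 0.625, 0.0], [0.001, -0.0, -1.0]]
contact_force: [0.7, -0.3, -3.6]
finger_gap: 0.0433
```

Emit:
{"fn": "servo_tool", "kwargs": {"moves": [[0,0,2,0,0,0],[0,0,4,0,0,0],[0,0,6,0,0,0],[0,0,7.5,0,0,0],[0,0,8,0,0,0],[0,0,8,0,0,0],[0,0,8,0,0,0]]}}

```text
time: 4.57
tool_pos: [0.4313, -0.1749, 0.2002]
tool_rot: [[-0.625, 0.78, -0.0], [0.78, 0.625, 0.0], [0.001, -0.0, -1.0]]
contact_force: [-0.3, 0.4, -4.1]
finger_gap: 0.0431
```

Emit:
{"fn": "servo_tool", "kwargs": {"moves": [[0.5,0.5,0.5,0,0,-1.5],[1.5,1.5,1.5,0,0,-4.5],[3,3,3,0,0,-9],[4.8,4.7,5,0,0,-14],[6.7,6.5,7,0,0,-19.5],[8.6,8.3,9,0,0,-25],[10.4,10,11,0,0,-30.5],[12,11.6,12.6,0,0,-35.5]]}}

```text
time: 5.23
tool_pos: [0.5524, -0.058, 0.3259]
tool_rot: [[-0.052, 0.999, -0.002], [0.999, 0.052, 0.001], [0.001, -0.002, -1.0]]
contact_force: [0.4, -0.4, -4.2]
finger_gap: 0.0437
```

Emit:
{"fn": "servo_tool", "kwargs": {"moves": [[1.2,1.1,1.1,0,0,-3.5],[2,1.9,1.9,0,0,-5.5],[2.5,2.4,2.4,0,0,-6.9],[2.5,2.4,2.4,0,0,-6.9],[2.5,2.4,2.4,0,0,-6.9]]}}

```text
time: 5.65
tool_pos: [0.5761, -0.035, 0.3484]
tool_rot: [[0.063, 0.998, -0.004], [0.998, -0.063, 0.001], [0.0, -0.004, -1.0]]
contact_force: [0.7, -0.0, -4.0]
finger_gap: 0.043
```

Run:
```python
from h import *
st=arm.state();P=pose('wrist',st); im=arm.capture('wrist')[:,:,::-1]; cv2.imwrite('pics/w2.png',im)
cv2.imwrite('pics/w2b.png',cv2.resize(im,(800,600),interpolation=cv2.INTER_CUBIC)); np.savez('w2.npz',T=P[1],p=st['tool_pos'],R=st['tool_rot'])
print(st['tool_pos'],st['tool_rot'],st['contact_force'])
```

```text
[ 0.5761 -0.035   0.3484] [[ 0.0627  0.998  -0.0039]
 [ 0.998  -0.0627  0.0006]
 [ 0.0003 -0.0039 -1.    ]] [ 0.7145 -0.009  -3.993 ]
```

View pics/w2b.png

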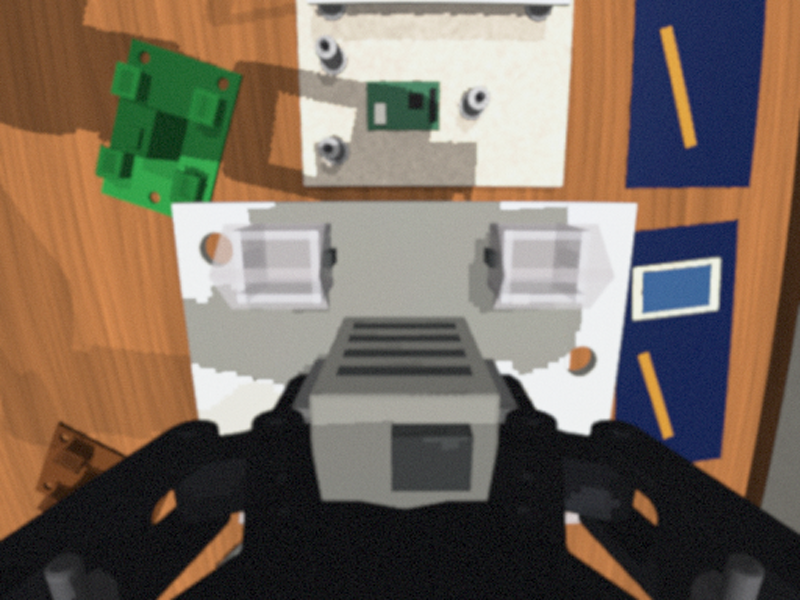

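The wrist view shows the deck in hand, with hole0 at (217,248) and hole2 at (580,360). The posts are at (327,43), (333,147) and (479,98). I'll zoom in on these points.

Run:
```python
from h import *
im=cv2.imread('pics/w2.png')
C=[(216,30),(216,97),(309,65),(139,159),(371,230),(120,135)]
t=[cv2.resize(im[y-15 if y>15 else 0:,:][:31,x-20:x+21][:31],(266,266*31//41),interpolation=cv2.INTER_CUBIC) for x,y in C]
for x,y in C: print(x-20,y-15)
cv2.imwrite('pics/z.png',np.vstack([np.hstack(t[:3]),np.hstack(t[3:])]))
```

```text
196 15
196 82
289 50
119 144
351 215
100 120
```

View pics/z.png

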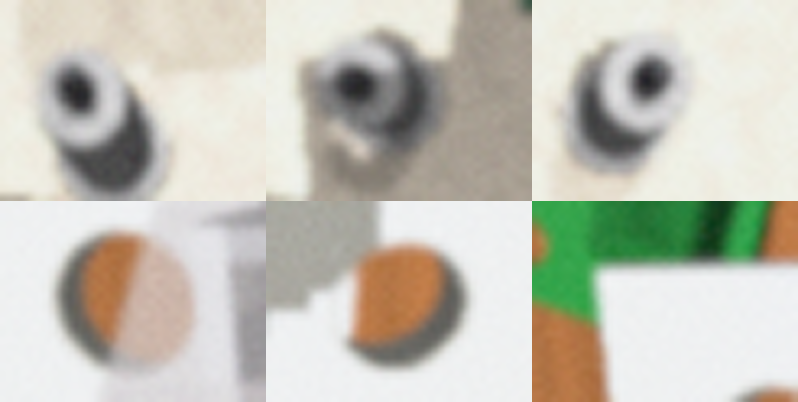

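Run:
```python
from h import *
from scipy.optimize import brentq
d=np.load('w2.npz');P=(arm.camera_info('wrist'),d['T']);k=6.488
ring=np.array([[83,97],[360,84],[646,78]])-[[0,0],[266,0],[532,0]]
stud=np.array([[76,90],[355,86],[651,80]])-[[0,0],[266,0],[532,0]]
off=np.array([[196,15],[196,82],[289,50]])
print('ring',*fit2(onplane('wrist',ring/k+off-.4,.066,P)))
print('stud',*fit2(onplane('wrist',stud/k+off-.4,.074,P)))
h=np.array([[126,99],[401-266,302-201]])/k+[[119,144],[351,215]]-.4
L=np.hypot(132,42)/1e3
f=lambda z:np.linalg.norm(np.diff(onplane('wrist',h,z,P),axis=0))-L
z=brentq(f,.25,.38);print('plate top z',z,'nominal',d['p'][2]-.0145)
for zz in (z,d['p'][2]-.0145):
    w=onplane('wrist',h,zz,P);t,th,e=fit2(w,HOL[[0,2]])
    print('deck',t,th,'rel tcp',(d['R'].T@np.r_[t-d['p'][:2],0])*1e3,e)
c=onplane('wrist',[[110,129.7],[407,129.7]],zz,P); print('corner',c,np.linalg.norm(c[0]-c[1]),np.degrees(np.arctan2(*(c[1]-c[0])[1::-1])),
 'mid edge', c.mean(0))
```

```text
ring [0.5831 0.1023] -3.3377499009449023 [[ 0.6942 -0.3145]
 [-0.0957  0.022 ]
 [-0.5985  0.2925]]
stud [0.583 0.101] -3.5799233102674055 [[ 0.4435 -0.1129]
 [ 0.3136  0.0216]
 [-0.7571  0.0913]]
plate top z 0.33132682011195397 nominal 0.333857249623186
deck [ 0.5762 -0.034 ] -3.5134487672596553 rel tcp [ 1.0874 -0.0267  0.0004] [[ 0. -0.]
 [ 0.  0.]]
deck [ 0.5762 -0.0333] -3.513448767259666 rel tcp [ 1.7688 -0.0161  0.0006] [[ 1.0275 -0.3978]
 [-1.0275  0.3978]]
corner [[0.5011 0.0288 0.3339]
 [0.6585 0.0188 0.3339]] 0.15763188462933236 -3.6447583839708986 mid edge [0.5798 0.0238 0.3339]
```

Emit:
{"fn": "servo_tool", "kwargs": {"moves": [[0.1,1,-0.5,0,0,0],[0.2,3,-2,0,0,0],[0.3,5.5,-4,0,0,0],[0.4,8,-6,0,0,0],[0.5,10.5,-8,0,0,0],[0.6,12.5,-10,0,0,0],[0.7,13.4,-12,0,0,0],[0.7,13.5,-14,0,0,0]]}}

```text
time: 6.37
tool_pos: [0.5827, 0.1022, 0.2084]
tool_rot: [[0.062, 0.998, -0.002], [0.998, -0.062, 0.001], [0.001, -0.002, -1.0]]
contact_force: [0.3, -1.0, -3.9]
finger_gap: 0.0434
```

Emit:
{"fn": "servo_tool", "kwargs": {"moves": [[0,0,-2,0,0,0],[0,0,-4,0,0,0],[0,0,-6,0,0,0],[0,0,-7.5,0,0,0],[0,0,-8.3,0,0,0],[0,0,-8.5,0,0,0],[0,0,-8.5,0,0,0],[0,0,-8.5,0,0,0]]}}

```text
time: 7.03
tool_pos: [0.5845, 0.0996, 0.1259]
tool_rot: [[0.064, 0.998, 0.001], [0.998, -0.064, 0.0], [0.0, 0.001, -1.0]]
contact_force: [0.7, 0.1, -2.7]
finger_gap: 0.0437
```

Run:
```python
from h import *
st=arm.state();print(st['tool_pos'],st['tool_rot'],st['contact_force'])
a=arm.capture('top')[:,:,::-1];b=arm.capture('scene')[:,:,::-1]
cv2.imwrite('pics/top1.png',a);cv2.imwrite('pics/scene1.png',b)
t0=cv2.imread('pics/top0.png')
up=lambda i,s:cv2.resize(i,s,interpolation=cv2.INTER_CUBIC)
# zooms
p=proj('top',[[.583,.1015,.07]])[0].astype(int);q=proj('scene',[[.583,.1015,.09]])[0].astype(int)
print(p,q)
cv2.imwrite('pics/z2.png',np.vstack([np.hstack([up(t0[p[1]-35:p[1]+35,p[0]-35:p[0]+35],(400,400))[50:350],up(a[p[1]-35:p[1]+35,p[0]-35:p[0]+35],(400,400))[50:350]]),
 up(b[q[1]-25:q[1]+25,q[0]-65:q[0]+65],(800,300))]))
```

```text
[0.5845 0.0996 0.1259] [[ 0.0643  0.9979  0.0013]
 [ 0.9979 -0.0643  0.    ]
 [ 0.0001  0.0013 -1.    ]] [ 0.6893  0.1255 -2.6581]
[164 149] [342 213]
```

View pics/z2.png

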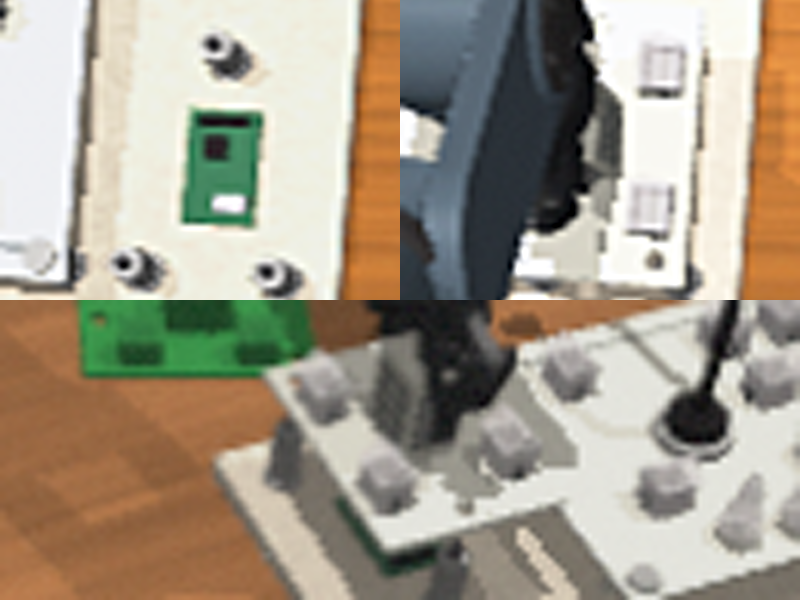

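The top tile shows the studs before placing at (212,44), (122,256) and (268,270). In the hover view hole1 is at (655,258) and dark inside. The scene tile shows the deck just above the posts.

Run:
```python
from h import *
k=400/70; o=np.array([129,114])
s=np.array([[122,306],[268,320],[212,94]])/k+o-.4
for z in(.076,.08): print(*fit2(onplane('top',s,z)))
# auto: dark centroid around studs and hole
t0=cv2.imread('pics/top0.png');t1=cv2.imread('pics/top1.png')
g0=cv2.cvtColor(t0,cv2.COLOR_BGR2GRAY).astype(float);g1=cv2.cvtColor(t1,cv2.COLOR_BGR2GRAY).astype(float)
h=np.array([[255,308]])/k+o-.4
def dark(g,p,r,th):
    x,y=np.round(p).astype(int);c=g[y-r:y+r+1,x-r:x+r+1];w=np.clip(th-c,0,None);yy,xx=np.mgrid[-r:r+1,-r:r+1]
    return np.array([x+(w*xx).sum()/w.sum(),y+(w*yy).sum()/w.sum()])
sd=np.array([dark(g0,p,1,140) for p in s]);print(s,sd);print(*fit2(onplane('top',sd,.079)))
hd=dark(g1,h[0],3,180);print('hole1 by top',h,hd,onplane('top',[hd],.108))
x,y=np.round(hd).astype(int);print(t1[y-4:y+5,x-4:x+5].mean(2).astype(int))
# predicted from wrist: 
th=np.radians(-3.55);R=np.array([[np.cos(th),-np.sin(th)],[np.sin(th),np.cos(th)]])
print('hole1 pred',R@HOL[1]+[.5841,.1011]); print('posts pred',HOL@R.T+[.583,.1016]);
```

```text
[0.583  0.1025] -3.6377418142046136 [[ 2.1466  0.2557]
 [ 0.0148 -1.0451]
 [-2.1614  0.7894]]
[0.5824 0.1016] -3.6377418142046096 [[ 2.2661  0.1183]
 [ 0.157  -0.9223]
 [-2.4231  0.8041]]
[[149.95 167.15]
 [175.5  169.6 ]
 [165.7  130.05]] [[150.0478 167.9826]
 [175.328  169.8199]
 [165.8828 130.0545]]
[0.5814 0.1017] -3.5173017202725756 [[ 0.7338 -0.0023]
 [ 0.4748 -0.1515]
 [-1.2085  0.1538]]
hole1 by top [[173.225 167.5  ]] [173.3602 168.0302] [[0.516  0.0643 0.108 ]]
[[252 253 255 209  94 123 131 228 254]
 [250 251 254 255 255 255 254 253 254]
 [247 248 253 240 187 236 254 252 254]
 [247 250 245 185 121 137 235 253 254]
 [247 251 225 137 115  89 212 252 254]
 [247 250 241 174 128 124 228 253 255]
 [249 249 252 251 248 251 253 252 255]
 [254 254 254 254 254 254 254 254 255]
 [206 219 213 236 250 246 245 255 255]]
hole1 pred [0.5156 0.0633]
posts pred [[0.5197 0.1476]
 [0.5145 0.0638]
 [0.6489 0.0975]]
```

Emit:
{"fn": "servo_tool", "kwargs": {"moves": [[-0.12,0,0,0,0,0],[-0.12,0,-0.5,0,0,0],[-0.12,0,-1,0,0,0],[-0.12,0,-1.5,0,0,0],[-0.12,0,-1.9,0,0,0],[-0.12,0,-2.2,0,0,0],[-0.12,0,-2.4,0,0,0],[-0.12,0,-2.4,0,0,0]]}}

```text
time: 7.8
tool_pos: [0.5824, 0.0997, 0.1006]
tool_rot: [[0.064, 0.998, -0.001], [0.998, -0.064, 0.0], [-0.0, -0.001, -1.0]]
contact_force: [-0.1, -0.0, -3.4]
finger_gap: 0.0435
```

Emit:
{"fn": "servo_tool", "kwargs": {"moves": [[0,0,-0.15,0,0,0],[0,0,-0.3,0,0,0],[0,0,-0.45,0,0,0],[0,0,-0.6,0,0,0],[0,0,-0.6,0,0,0],[0,0,-0.6,0,0,0]]}}

```text
time: 8.3
tool_pos: [0.5827, 0.0997, 0.0953]
tool_rot: [[0.064, 0.998, -0.0], [0.998, -0.064, 0.0], [0.0, -0.0, -1.0]]
contact_force: [-0.3, -0.3, -2.8]
finger_gap: 0.0434
```

Emit:
{"fn": "servo_tool", "kwargs": {"moves": [[0,0,-0.1,0,0,0],[0,0,-0.2,0,0,0],[0,0,-0.3,0,0,0],[0,0,-0.4,0,0,0],[0,0,-0.4,0,0,0]]}}

```text
time: 8.72
tool_pos: [0.5826, 0.0997, 0.0911]
tool_rot: [[0.064, 0.998, -0.0], [0.998, -0.064, 0.0], [0.0, -0.0, -1.0]]
contact_force: [0.0, 0.1, -3.4]
finger_gap: 0.0435
```

Emit:
{"fn": "servo_tool", "kwargs": {"moves": [[0,0,-0.1,0,0,0],[0,0,-0.2,0,0,0],[0,0,-0.2,0,0,0]]}}

```text
time: 8.97
tool_pos: [0.5826, 0.0997, 0.0891]
tool_rot: [[0.064, 0.998, -0.0], [0.998, -0.064, 0.0], [0.0, -0.0, -1.0]]
contact_force: [0.1, -0.5, -4.3]
finger_gap: 0.0432
```

Emit:
{"fn": "servo_tool", "kwargs": {"moves": [[0,0,-0.1,0,0,0],[0,0,-0.15,0,0,0],[0,0,-0.15,0,0,0]]}}

```text
time: 9.22
tool_pos: [0.5828, 0.0997, 0.0881]
tool_rot: [[0.064, 0.998, 0.0], [0.998, -0.064, 0.0], [0.0, 0.0, -1.0]]
contact_force: [-0.6, 0.4, -0.8]
finger_gap: 0.0431
```

Emit:
{"fn": "servo_tool", "kwargs": {"moves": [[0,0,-0.1,0,0,0],[0,0,-0.1,0,0,0],[0,0,-0.1,0,0,0]]}}

```text
time: 9.47
tool_pos: [0.5828, 0.0997, 0.088]
tool_rot: [[0.064, 0.998, 0.001], [0.998, -0.064, -0.0], [-0.0, 0.001, -1.0]]
contact_force: [-2.0, 0.9, 5.6]
finger_gap: 0.0435
```

Contact is at the expected height, so I'll release.

Emit:
{"fn": "servo_tool", "kwargs": {"moves": [[0,0,0.05,0,0,0],[0,0,0.05,0,0,0],[0,0,0.05,0,0,0],[0,0,0.05,0,0,0],[0,0,0.05,0,0,0],[0,0,0.05,0,0,0],[0,0,0.05,0,0,0]], "hand": 1}}

```text
time: 10.05
tool_pos: [0.5827, 0.0997, 0.0872]
tool_rot: [[0.064, 0.998, -0.0], [0.998, -0.064, -0.0], [-0.0, -0.0, -1.0]]
contact_force: [0.1, 1.0, 0.3]
finger_gap: 0.0852
```

Emit:
{"fn": "servo_tool", "kwargs": {"moves": [[0,0,0.5,0,0,0],[0,0,1.5,0,0,0],[0,0,3,0,0,0],[0,0,5,0,0,0],[0,0,8,0,0,0],[0,0,11,0,0,0],[0,0,14,0,0,0],[0,0,17,0,0,0]]}}

```text
time: 10.72
tool_pos: [0.5825, 0.0997, 0.2598]
tool_rot: [[0.064, 0.998, 0.001], [0.998, -0.064, -0.0], [0.0, 0.001, -1.0]]
contact_force: [0.8, -0.8, -0.8]
finger_gap: 0.0852
```

Emit:
{"fn": "servo_tool", "kwargs": {"moves": [[0,-3,2,0,0,0],[0,-6,3,0,0,0],[0,-9,4,0,0,0],[0,-12,4,0,0,0],[0,-14,4,0,0,0],[0,-14,4,0,0,0]]}}

```text
time: 11.22
tool_pos: [0.583, -0.0444, 0.2988]
tool_rot: [[0.068, 0.998, 0.002], [0.998, -0.068, -0.003], [-0.002, 0.002, -1.0]]
contact_force: [-0.0, 0.0, 0.6]
finger_gap: 0.0851
```

Run:
```python
from h import *
st=arm.state();P=pose('wrist',st);print(st['tool_pos'])
w=arm.capture('wrist')[:,:,::-1];a=arm.capture('top')[:,:,::-1];b=arm.capture('scene')[:,:,::-1]
for n,i in(('w3',w),('top2',a),('scene2',b)): cv2.imwrite(f'pics/{n}.png',i)
np.save('w3.npy',P[1])
up=lambda i,s:cv2.resize(i,s,interpolation=cv2.INTER_CUBIC)
cv2.imwrite('pics/z3.png',np.vstack([np.hstack([up(w,(400,300)),up(a[95:195,60:193],(400,300))]),up(b[130:242,270:420],(400,300)).repeat(1,1) if 0 else np.hstack([up(b[130:242,270:420],(400,300)),up(w[60:250,130:383],(400,300))])]))
```

```text
[ 0.583  -0.0444  0.2988]
```

View pics/z3.png

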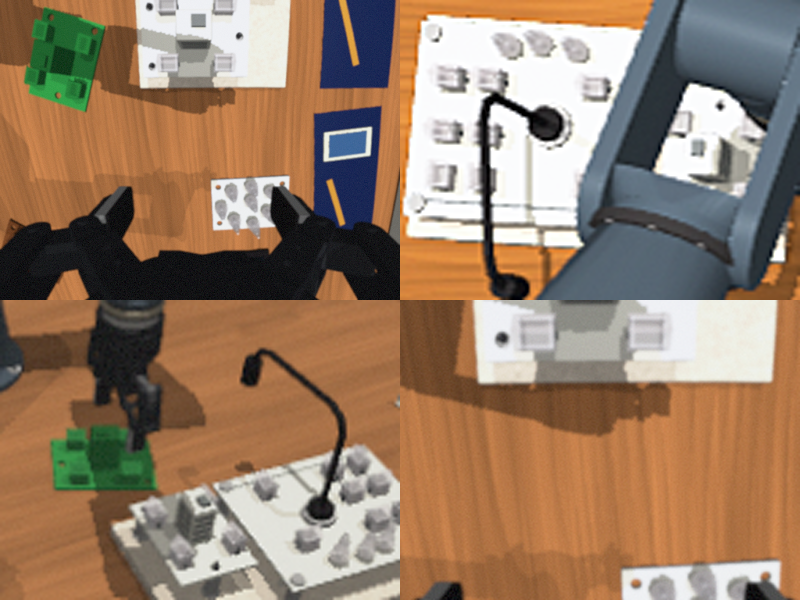

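The deck is seated: the studs fill the holes and it sits level with its neighbour. The lamp head is at (508,285) in the top tile and (252,368) in the scene tile. Next I'll work out the lamp geometry.

Run:
```python
from h import *
th=np.radians(-3.55);R=np.array([[np.cos(th),-np.sin(th)],[np.sin(th),np.cos(th)]])
piv=R@[.03,.185]+[.583,.1016];print('pivot',piv)
a=np.array([[95.9,189.7]]);b=np.array([[364.5,155.5]])
o1,r1=ray('top',a);o2,r2=ray('scene',b)
s=np.linalg.lstsq(np.c_[r1[0],-r2[0]],o2-o1,rcond=None)[0]
p,q=o1+s[0]*r1[0],o2+s[1]*r2[0];m=(p+q)/2;print('head',m,'gap',np.linalg.norm(p-q))
def f(h):
    d=h[:2]-piv;w=np.degrees(np.arctan2(d[1],d[0]))%360;return np.linalg.norm(d),w,np.radians(w-176.45)
print(f(m),f(onplane('top',a,.2)[0]))
# arm level part from top: tile points (487,120),(490,230)
t=(np.array([[487,120],[490,230]])-[400,0])/3.008+[60,95]
w=onplane('top',t,.252);print(w,[f(x) for x in w])
print('joints',arm.state()['joint_pos'])
```

```text
pivot [0.6244 0.2844]
head [0.4381 0.2742 0.2058] gap 0.00023772514495856934
(np.float64(0.18660370470431964), np.float64(183.13815292295246), np.float64(0.11673028938240321)) (np.float64(0.18621463595828872), np.float64(182.45477388054738), np.float64(0.10480307505330863))
[[0.5939 0.2805 0.252 ]
 [0.4878 0.2742 0.252 ]] [(np.float64(0.030791068528783008), np.float64(187.26240978586455), np.float64(0.18871215083819162)), (np.float64(0.1370039364823032), np.float64(184.24442167864294), np.float64(0.13603832158114282))]
joints [-14.9054  23.0307  83.4944   0.0406  73.4682 -11.2089]
```

Emit:
{"fn": "servo_tool", "kwargs": {"moves": [[-0.3,1,1.5,0,0,-4],[-0.9,4,3.3,0,0,-11],[-1.5,7,3.3,0,0,-18],[-2.1,10,3.3,0,0,-25],[-2.7,13,3.3,0,0,-32],[-3.4,16,3.3,0,0,-39],[-4,19,3.3,0,0,-46],[-4.6,22,3.3,0,0,-53]]}}

```text
time: 12.03
tool_pos: [0.5353, 0.1826, 0.3306]
tool_rot: [[0.838, 0.546, -0.0], [0.546, -0.838, 0.0], [-0.0, -0.001, -1.0]]
contact_force: [0.7, -0.7, -0.1]
finger_gap: 0.0856
```

Emit:
{"fn": "servo_tool", "kwargs": {"moves": [[-0.6,3,0,0,0,-7],[-1.2,6,0,0,0,-14],[-1.8,8.5,0,0,0,-21],[-2.2,9.8,0,0,0,-27],[-2.2,9.8,0,0,0,-30],[-2.2,9.8,0,0,0,-30],[-2.2,9.8,0,0,0,-30]]}}

```text
time: 12.62
tool_pos: [0.5138, 0.2789, 0.3304]
tool_rot: [[0.998, 0.062, -0.0], [0.062, -0.998, -0.0], [-0.0, 0.0, -1.0]]
contact_force: [0.1, 0.6, -0.1]
finger_gap: 0.0852
```

Run:
```python
from h import *
st=arm.state();P=pose('wrist',st);print(st['tool_pos'],np.degrees(np.arctan2(*st['tool_rot'][1::-1,1])),st['joint_pos'])
w=arm.capture('wrist')[:,:,::-1];b=arm.capture('scene')[:,:,::-1]
cv2.imwrite('pics/w4.png',w);cv2.imwrite('pics/scene3.png',b);np.save('w4.npy',P[1])
up=lambda i,s:cv2.resize(i,s,interpolation=cv2.INTER_CUBIC)
cv2.imwrite('pics/z4.png',np.hstack([up(w,(400,300)),up(b[70:242,220:450],(400,300))]))
```

```text
[0.5138 0.2789 0.3304] -86.45913935282948 [ 17.5432  21.4784  80.7227   0.0043  77.8175 104.0014]
```

View pics/z4.png

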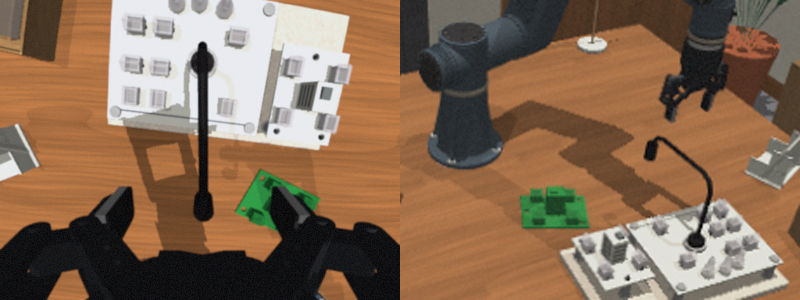

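The wrist view shows the lamp arm centred between the fingers (column 204 of 400). I'll straddle it and cage it loosely.

Emit:
{"fn": "servo_tool", "kwargs": {"moves": [[0,0,-2,0,0,0],[0,0,-5,0,0,0],[0,0,-8,0,0,0],[0,0,-9.5,0,0,0],[0,0,-9.8,0,0,0],[0,0,-9.8,0,0,0]]}}

```text
time: 13.22
tool_pos: [0.5144, 0.277, 0.2313]
tool_rot: [[0.998, 0.058, -0.003], [0.058, -0.998, -0.001], [-0.003, 0.001, -1.0]]
contact_force: [-0.4, -1.1, 0.3]
finger_gap: 0.0854
```

Emit:
{"fn": "servo_tool", "kwargs": {"moves": [[0,0,0,0,0,0],[0,0,0,0,0,0],[0,0,0,0,0,0],[0,0,0,0,0,0],[0,0,0,0,0,0],[0,0,0,0,0,0],[0,0,0,0,0,0]], "hand": -0.6}}

```text
time: 13.8
tool_pos: [0.5148, 0.2777, 0.2326]
tool_rot: [[0.998, 0.058, 0.0], [0.058, -0.998, 0.0], [0.0, -0.0, -1.0]]
contact_force: [0.6, -0.0, -0.6]
finger_gap: 0.017
```

Run:
```python
import numpy as np
p=np.array([.6244,.2844]); a0=183.3
q0=np.array([.5146,.278])
for d in np.arange(0,76,6.0).tolist()+[73.9]:
    a=np.radians(a0+d); q=p+.11*np.array([np.cos(a),np.sin(a)]); print(d,np.round((q-q0)*100,2))
```

```text
0.0 [-0.    0.01]
6.0 [ 0.12 -1.14]
12.0 [ 0.37 -2.26]
18.0 [ 0.73 -3.36]
24.0 [ 1.21 -4.41]
30.0 [ 1.79 -5.4 ]
36.0 [ 2.47 -6.33]
42.0 [ 3.24 -7.18]
48.0 [ 4.1  -7.94]
54.0 [ 5.04 -8.62]
60.0 [ 6.04 -9.19]
66.0 [ 7.09 -9.65]
72.0 [  8.19 -10.  ]
73.9 [  8.54 -10.09]
```

Emit:
{"fn": "servo_tool", "kwargs": {"moves": [[0.06,-0.57,0,0,0,3],[0.12,-1.14,0,0,0,6],[0.37,-2.26,0,0,0,12],[0.73,-3.36,0,0,0,18],[1.21,-4.41,0,0,0,24],[1.79,-5.4,0,0,0,30],[2.1,-5.88,0,0,0,33],[2.47,-6.33,0,0,0,36]]}}

```text
time: 14.47
tool_pos: [0.5396, 0.214, 0.2324]
tool_rot: [[0.772, 0.635, -0.0], [0.635, -0.772, 0.0], [0.0, -0.0, -1.0]]
contact_force: [0.4, 0.9, 0.2]
finger_gap: 0.0169
```

Emit:
{"fn": "servo_tool", "kwargs": {"moves": [[0.37,-0.43,0,0,0,3],[0.77,-0.85,0,0,0,6],[1.2,-1.24,0,0,0,9],[1.63,-1.61,0,0,0,12],[2.1,-1.96,0,0,0,15],[2.57,-2.29,0,0,0,18],[3.05,-2.58,0,0,0,21],[3.05,-2.58,0,0,0,21]]}}

```text
time: 15.13
tool_pos: [0.5709, 0.1881, 0.2323]
tool_rot: [[0.495, 0.869, 0.001], [0.869, -0.495, -0.0], [0.0, 0.001, -1.0]]
contact_force: [-0.7, 0.6, -0.2]
finger_gap: 0.0172
```

Emit:
{"fn": "servo_tool", "kwargs": {"moves": [[0.34,-0.18,0,0,0,2],[0.68,-0.35,0,0,0,4],[1.12,-0.55,0,0,0,6.5],[1.56,-0.73,0,0,0,9],[1.93,-0.86,0,0,0,11],[2.29,-0.98,0,0,0,13],[2.57,-1.06,0,0,0,14.5],[2.85,-1.13,0,0,0,16]]}}

```text
time: 15.8
tool_pos: [0.598, 0.1775, 0.2322]
tool_rot: [[0.237, 0.972, -0.001], [0.972, -0.237, 0.0], [-0.0, -0.001, -1.0]]
contact_force: [-0.3, 0.1, -0.3]
finger_gap: 0.017
```

Emit:
{"fn": "servo_tool", "kwargs": {"moves": [[0.23,-0.05,0,0,0,1.2],[0.46,-0.1,0,0,0,2.5],[0.46,-0.1,0,0,0,2.5],[0.46,-0.1,0,0,0,2.5]]}}

```text
time: 16.13
tool_pos: [0.6031, 0.1762, 0.2323]
tool_rot: [[0.194, 0.981, 0.0], [0.981, -0.194, -0.0], [-0.0, 0.0, -1.0]]
contact_force: [-0.1, -0.2, -0.3]
finger_gap: 0.0169
```

Run:
```python
from h import *
st=arm.state();P=pose('wrist',st);print(st['tool_pos'],st['contact_force'])
np.save('w5.npy',P[1]);w=arm.capture('wrist')[:,:,::-1];b=arm.capture('scene')[:,:,::-1]
cv2.imwrite('pics/w5.png',w);cv2.imwrite('pics/scene4.png',b)
up=lambda i,s:cv2.resize(i,s,interpolation=cv2.INTER_CUBIC)
cv2.imwrite('pics/z5.png',np.hstack([up(w,(400,300)),up(b[130:242,290:440],(400,300))]))
h=np.array([.583,.1016]);print(proj('scene',[[*h,.201],[*h,.18],[*h,.142]])/1-[290,130],400/150)
```

```text
[0.6031 0.1762 0.2323] [-0.1221 -0.2036 -0.2604]
[[56.7082 61.0492]
 [55.8312 65.4805]
 [54.285  73.2661]] 2.6666666666666665
```

View pics/z5.png

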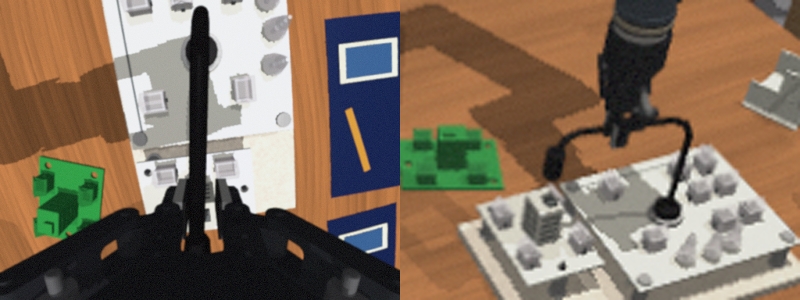

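The scene tile shows the head at (553,162) against a predicted (551,163), so it is right above the tower. I'll open, lift clear and check.

Emit:
{"fn": "servo_tool", "kwargs": {"moves": [[0,0,0,0,0,0],[0,0,0,0,0,0],[0,0,0,0,0,0],[0,0,0,0,0,0],[0,0,0,0,0,0],[0,0,0,0,0,0]], "hand": 0.6}}

```text
time: 16.73
tool_pos: [0.603, 0.1763, 0.2323]
tool_rot: [[0.194, 0.981, 0.0], [0.981, -0.194, 0.0], [0.0, 0.0, -1.0]]
contact_force: [0.2, 0.4, -0.2]
finger_gap: 0.0682
```

Emit:
{"fn": "servo_tool", "kwargs": {"moves": [[0,0,1,0,0,0],[0,0,3,0,0,0],[0,0,6,0,0,0],[0,0,9,0,0,0],[0,0,12,0,0,0],[0,0,12,0,0,0]]}}

```text
time: 17.23
tool_pos: [0.6065, 0.1768, 0.3608]
tool_rot: [[0.194, 0.981, 0.015], [0.981, -0.194, 0.002], [0.005, 0.014, -1.0]]
contact_force: [1.6, 0.4, 0.3]
finger_gap: 0.0683
```

Emit:
{"fn": "servo_tool", "kwargs": {"moves": [[0,3,0,0,0,0],[-1,6,0,0,0,0],[-3,10,0,0,0,0],[-5,14,0,0,0,0],[-7,17,0,0,0,0],[-9,20,0,0,0,0],[-10,22,0,0,0,0],[-10,22,0,0,0,0]]}}

```text
time: 17.9
tool_pos: [0.4998, 0.4005, 0.3528]
tool_rot: [[0.188, 0.982, -0.001], [0.982, -0.188, 0.002], [0.002, -0.001, -1.0]]
contact_force: [0.6, 0.0, 0.1]
finger_gap: 0.0682
```

Run:
```python
from h import *
st=arm.state();print(st['tool_pos'],st['contact_force'])
a=arm.capture('top')[:,:,::-1];b=arm.capture('scene')[:,:,::-1]
cv2.imwrite('pics/top5.png',a);cv2.imwrite('pics/scene5.png',b)
up=lambda i,s:cv2.resize(i,s,interpolation=cv2.INTER_CUBIC)
cv2.imwrite('pics/z6.png',np.hstack([up(a[95:195,60:193],(400,300)),up(b[130:242,290:440],(400,300))]))
h=np.array([.583,.1016])
print('pred tile head top',(proj('top',[[*h,.215]])-[60,95])*3.008+[0,0],'tower roofbox',(proj('top',[[*h,.142]])-[60,95])*3.008)
print('scene',(proj('scene',[[*h,.201]])-[290,130])*2.667+[400,0])
```

```text
[0.4998 0.4005 0.3528] [0.598  0.0043 0.0906]
pred tile head top [[282.3801 139.6319]] tower roofbox [[300.1418 152.2423]]
scene [[551.2407 162.8182]]
```

View pics/z6.png

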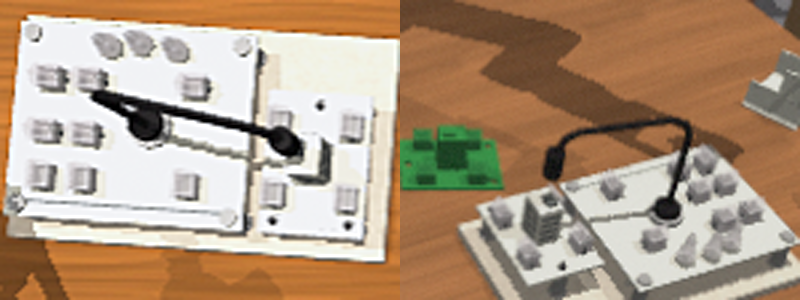

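```bash
python3 -c "
from cell import arm
print(arm.job_done())"
```

```text
the job is handed in; nothing more can be done
None
```

The tower deck is fitted on the three standoffs and released, and the lamp head hangs over the tower. I handed the job in at about 18 s of the 69 s allowed.

**Deck:** I gripped it by the tower, turned it about 42° and lowered it over the studs. It made contact at the expected height, with only a few newtons of push, before I let go. After release, the pictures show dark studs in all three holes and the deck level with its neighbour.

**Lamp:** I swung it in with the fingers loosely around its arm, then backed off. In the last top and scene pictures the head is within about 1 pixel (roughly 4 mm) of the point above the tower's middle.

**Other checks:**
- The gripper ended clear of everything.
- My path stayed away from the park deck, tablet and router. The park deck was in place after the deck was fitted, but I did not check any of the three at the very end.
- My first rough estimate of the standoff positions was about 6 mm off the wrist camera's. A closer measurement agreed to within 1–2 mm, and I used that.

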